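# Put the small-parts case back in its rack

## Task

The small-parts case has been left open on the counter. Shut its lid, then slide it flat along the counter, without lifting or tipping it, into the empty bottom bay of the steel case rack, latch side facing out, and push it fully home against the back of the bay. Leave everything else standing where it is.

Things in the scene. Friction and masses are not known exactly. Their poses are not given: they have to be found in the camera images.
- case: Grey plastic small-parts case, loose, 0.25 to 0.6 kg with lid. 120 mm deep (x), 180 mm wide (y), 32 mm high, 38 with the lid shut; flush upright walls all round. Origin: centre of its underside, z up. -x side: front with two flat snap latches; +x side: hinge, at the start roughly away from the robot. Too wide to grasp across; 1 to 5 N slide it. Starts in front of the bar carton.
- lid (a joint): Lid of the case, 120 x 180 x 6 mm, 50 g, clear window, on a free hinge along the top edge of the case's +x side (60 mm from its centre, 32 mm up). Angle: 0 shut, pi/2 upright; it starts leaning back past upright (1.7 to 1.9 rad, stop at 1.95). Tipped forward past upright it drops shut by itself and stays shut.
- lid_edge (a point): Middle of the lid's free edge, on its outer face: 120 mm from the hinge line; when the lid is shut, at the top of the case's front.
- case_latch (a point): Middle of the case's front (latch) face, 60 mm from the centre towards its -x, 19 mm up.
- rack: Fixed grey sheet-steel rack for such cases: three tiers, each set back 30 mm from the one below. The upper two hold cases, the bottom bay is empty. Origin: on the counter, middle of the bottom bay's open mouth; +x points straight into the bay, y across, z up. Overall 210 mm wide (246 at its 3 mm thick feet), 156 mm high (230 with the cartridge tray fixed on top), 156 mm deep behind the mouth.
- bay_home (a point): Point of the rack where the case's origin lies when the case is fully home: on the counter, 32 mm inside the mouth (axes as the rack's). The bay is 194 mm wide (7 mm play each side of the case), 48 mm high under its roof, has no floor of its own, and is 92 mm deep to the back wall: a case fully home sticks out 28 mm. The case stored above starts 52 mm up, its front 30 mm farther back than that.
- bar_carton: Open counter carton full of snack bars, loose, 0.9 kg, behind the case. 130 mm deep (its x), 150 mm wide, front wall 40 mm, bars 55 mm, back wall 75 mm high. Origin: middle of its lower front edge; +x points to its back. Leave alone.
- lube_bottle: White lube bottle, 36 mm diameter, 122 mm tall, standing beside the rack. Origin: centre of its underside. Leave alone.
- drink_bottle: Drinking bottle, 72 mm diameter, 190 mm tall, standing at the far right. Origin: centre of its underside. Leave alone.
- multitool: Folding multitool, 30 x 92 x 18 mm, lying to the left. Origin: centre of its underside. Leave alone.
- bell: Brass bicycle bell, 55 mm diameter, 40 mm high, to the right. Origin: centre of its underside. Leave alone.
- pedal: Black flat pedal with steel axle stub, about 114 x 141 x 24 mm, lying to the left. Origin: its middle, at counter height. Leave alone.
- card_terminal: Card payment terminal, about 145 x 80 x 55 mm, lying to the right. Origin: centre of its underside. Leave alone.
Things that resemble listed ones, but are neither listed nor needed, are in the scene too. Several things have the shape of the case; the one meant has the colours described above.

How it is judged (in metres and radians):
On the way:
1. the lid is shut while the case is still wholly outside the rack (value of joint lid below 0.05 rad and x of case in the frame of rack below -0.062 m), for 0.2 s.
At the end, for the whole second after the job is handed in: The case stands at rest on the counter in the rack's bottom bay, latches outward, lid shut (under 0.05 rad), its hinge side within 5 mm of the bay's back wall, square in the bay (under 0.08 rad) (x of case in the frame of rack above 0.027 m and y of case in the frame of rack between -0.012 and 0.012 m and x of case_latch in the frame of rack below -0.02 m and angle between the x axis of case and the x axis of rack, either way round below 0.08 rad and value of joint lid below 0.05 rad and height (world z) of case below 0.004 m and linear speed of case below 0.01 m/s); the robot touches nothing.
It fails at once if the case is tipped (over 0.2 rad) or lifted (over 20 mm) off the counter (angle between case's own z axis and vertical above 0.2 rad or height (world z) of case above 0.02 m).
It fails at once if something else on the counter is moved by more than 25 mm (distance of any of bar_carton, lube_bottle, drink_bottle, multitool, bell, pedal, card_terminal from where it was at the start of the episode above 0.025 m).
It fails at once if a bottle is knocked over (angle between any of lube_bottle, drink_bottle's own z axis and vertical above 0.5 rad).
It also fails if it takes over 64 s, if anything falls off the work surface, if the arm or the gripper's body presses on something with over 40 N, if the wrist force passes 120 N, or if a joint passes its speed limit or range.

## Robot

A 6-joint arm with a two-finger parallel gripper is mounted at the origin on the work surface. World frame = base frame: x ahead of the robot, y to its left, z up, the work surface at z = 0. Lengths are in m, angles in degrees, forces in N, time in s.
With the tool pointing down it reaches from about 0.25 to 0.725 m from the base axis. Payload 9.7 kg.
Tool frame: the origin (TCP) lies midway between the tips of the shut fingers; the grasp point (between the pads) lies 19 mm behind it; z points along the fingers, x is the direction in which the jaws open and shut, and the axes are right-handed (so a half turn about z gives the same grasp; the last joint's range is limited). The gripper opens to 85 mm and grips with 20 to 120 N. Pads are 22 mm wide; open, the fingers measure 114 mm over their backs; the gripper's body (76 mm by 85 mm) begins 54 mm behind the grasp point. The pads swing forward as they close: fully open they stand 13 mm farther back than shut.
Start: joints at [-65.26, 4.979, 10.078, 95.1, 0, 90], TCP at [0.23, -0.5, 0.231] pointing down, gripper open.
Joint ranges: [-179.16, 179.16], [-48.56, 103.87], [-65.8, 70.77], [-126.05, 130.52], [-82.76, 87.17], [-180, 180]. Speed limits (degrees/s): [127.2, 127.2, 147.25, 180, 180, 180].

## Interface

Orientations are given as [roll, pitch, yaw] about the fixed x, y, z axes, in that order (R = Rz(yaw) Ry(pitch) Rx(roll)).
In Python, from workcell import sensors, camera, get_calibration, bot, recognise, place_of gives the robot as it stands. The module is installed in compiled form; this text tells all that it offers.
- The arm moves only by the tool send_rows, never from a script. Its argument "plan" is a list of rows, each a list of 3 entries, a list of its own where there are three numbers: the shift along the tool's x, y, z normalised to -1 to 1, where 1 is 0.3 m, then the turn, a rotation vector about the tool's x, y, z normalised to -1 to 1, where 1 is pi rad, then the closure, from -1 (fully open) to 1 (shut). In form: [[[x, y, z], [rx, ry, rz], claw], ...]. A call has 1 to 10 rows; each row is the pose to reach, as a shift and turn from the pose commanded when the call began, along the tool's axes at that moment, turning the shorter way round; what a row does not reach only later rows make up. A row lasts 1/10 s, in which the tool goes at most 50 mm and 8.59 degrees, less where a joint would pass 70% of its speed; a pose out of reach is approached as far as the arm can. A call with a number of a shift or a turn outside -1 to 1 is refused whole. A call with a gripper value outside its range is refused whole. The fingers move at their own pace and stop on an object; "force" is the grip in N (left out, the last holds). Time passes only in rows, so rows that repeat a pose let the fingers close. It gives the time, the measured TCP pose, the force and the opening at its end, in the units of the state.
- sensors.get_obs(): the state, without advancing time (a new reading comes with each control period).
- camera(name): name is "scene" or "top" or "wrist"; returns the picture (480x640x3 uint8, blue, green, red); there is no depth.
- get_calibration(name): a dict with "fx", "fy", "cx", "cy" (pixels), "R" (3x3) and "t" (3): a world point X has camera coordinates R X + t. Camera axes: x right, y down, z forward; pixel columns grow to the right and rows downward; lengths in m; the calibration is good to about 2 mm. A picture is of the moment at which its call begins: read the wrist's pose just before it. get_calibration takes no time and is no camera call; for the wrist camera it gives the pose at the moment of the call.
- bot.job_done(): hands the job in, once; it reports no verdict.
Trained networks look in the newest picture that a camera, given by its name, has taken for a name from the list of things; names that differ only in an ending like _2 or _b are one class to them, and where a whole thing is asked for, a point or a joint stands for the part that bears it (a point fixed in the world has none). Each returns a list of dicts, best first, with "p" (0 to 1); they miss things now and then, are a little off and sometimes report something else, mostly with a low value. They report only what shows in the picture. A call takes as long as a camera call. They do not tell look-alikes from the thing itself.
- recognise(label, camera): "point" ([column, row] in pixels, amid what is visible of it).
- place_of(label, camera): "point" ([column, row] in pixels: a listed point, or the origin of a listed thing).
The state is a dict: "time": time; "q": joint angles; "qd": joint speeds; "joint_efforts": joint torques, N m; "ee_pos": TCP position; "tcp_rot": TCP orientation; "wrist_force": force on the tool from outside, world axes, zero at the start; "torque": the same for the moment, N m; "opening": finger opening in m.
Only numpy, scipy, OpenCV 4.12 (cv2) and the standard library are available. Lean on these libraries where they do the work, as an engineer would, in place of code of your own. Each camera call takes 0.05 s, during which the arm holds its last target. There are 200 camera calls.

## Working session

There is one attempt and no reset: what is moved stays moved. The work goes in short steps, Python scripts to look and compute and a tool call to move; the robot and the scene stay as the last step left them, time stands still between calls to the robot, and variables do not carry over. Pictures are saved under pics/ and viewed, on a budget of 10 in all, crops included, one or two more only if the job needs it, and the job is handed in when it is done.

Besides the shell and the picture viewer there is one more tool, called after "Request:" in YAML: its name, and indented under it one key for each argument. send_rows: Moves the arm, as the interface text tells. Scaled input: -1 to 1 covers 0.3 m each way for a shift and pi rad each way for a turn. Its arguments: {"type":"object","properties":{"plan":{"type":"array"},"force":{"type":"number"}},"required":["plan"]}

```bash
mkdir -p pics; cat > h.py <<'E'
import numpy as np, cv2
from workcell import sensors, camera, get_calibration, bot, recognise, place_of
def ray(name,p,z,c=None):
    c=c or get_calibration(name); R=np.array(c["R"]);t=np.array(c["t"])
    d=R.T@np.array([(p[0]-c["cx"])/c["fx"],(p[1]-c["cy"])/c["fy"],1]); o=-R.T@t
    return o+d*(z-o[2])/d[2]
def proj(name,X,c=None):
    c=c or get_calibration(name); v=np.array(c["R"])@np.array(X)+np.array(c["t"])
    return np.array([c["fx"]*v[0]/v[2]+c["cx"],c["fy"]*v[1]/v[2]+c["cy"]])
E
python3 - <<'E'
from h import *
for n in ["top","scene"]:
    im=camera(n); cv2.imwrite(f"pics/{n}0.png",im)
    c=get_calibration(n); print(n,-np.array(c["R"]).T@np.array(c["t"]),c["fx"])
    for l in ["case","rack","bay_home","case_latch","lid_edge","bar_carton","lube_bottle","drink_bottle","multitool","bell","pedal","card_terminal"]:
        for r in place_of(l,n)[:4]:
            z={"case_latch":.019}.get(l,0)
            print(l,np.round(r["p"],2),np.round(r["point"]),np.round(ray(n,r["point"],z),3))
E
```

```text
top [ 0.39916454 -0.03205583  1.42620456] 549.1054227478811
case 0.97 [180. 176.] [0.713 0.381 0.   ]
case 0.7 [314. 318.] [0.344 0.023 0.   ]
case 0.64 [274. 232.] [0.565 0.13  0.   ]
rack 0.69 [387. 188.] [ 0.685 -0.167  0.   ]
case_latch 0.96 [270. 254.] [0.505 0.136 0.019]
case_latch 0.94 [304. 339.] [0.291 0.046 0.019]
case_latch 0.56 [200. 176.] [0.709 0.323 0.019]
lid_edge 0.92 [302. 343.] [0.279 0.051 0.   ]
lid_edge 0.76 [275. 180.] [0.704 0.13  0.   ]
lid_edge 0.57 [198. 172.] [0.724 0.335 0.   ]
lid_edge 0.24 [276. 236.] [0.556 0.124 0.   ]
bar_carton 0.77 [263. 186.] [0.686 0.161 0.   ]
lube_bottle 0.49 [329. 181.] [ 0.701 -0.014  0.   ]
lube_bottle 0.47 [260. 188.] [0.683 0.167 0.   ]
drink_bottle 0.66 [498. 199.] [ 0.658 -0.457  0.   ]
multitool 0.81 [202. 305.] [0.372 0.311 0.   ]
bell 0.71 [140. 295.] [0.398 0.475 0.   ]
bell 0.67 [444. 309.] [ 0.37  -0.314  0.   ]
pedal 0.77 [138. 298.] [0.389 0.48  0.   ]
card_terminal 0.58 [513. 298.] [ 0.4   -0.489  0.   ]
card_terminal 0.3 [333. 182.] [ 0.699 -0.024  0.   ]
scene [1.60562052 0.19142917 1.12506936] 569.36047736125
[... 235 characters left out ...]
82 [433. 331.] [0.715 0.324 0.019]
case_latch 0.77 [347. 198.] [0.259 0.038 0.019]
lid_edge 0.81 [354. 269.] [0.534 0.105 0.   ]
lid_edge 0.63 [436. 329.] [0.692 0.333 0.   ]
lid_edge 0.57 [346. 197.] [0.236 0.031 0.   ]
bar_carton 0.71 [369. 313.] [0.677 0.165 0.   ]
lube_bottle 0.7 [295. 306.] [ 0.696 -0.025  0.   ]
lube_bottle 0.29 [355. 271.] [0.541 0.108 0.   ]
drink_bottle 0.92 [143. 272.] [ 0.669 -0.45   0.   ]
multitool 0.69 [434. 242.] [0.377 0.311 0.   ]
multitool 0.41 [353. 270.] [0.537 0.102 0.   ]
bell 0.79 [228. 208.] [ 0.365 -0.31   0.   ]
pedal 0.76 [491. 256.] [0.399 0.471 0.   ]
pedal 0.41 [366. 277.] [0.556 0.138 0.   ]
card_terminal 0.65 [164. 212.] [ 0.426 -0.488  0.   ]
```

View pics/top0.png

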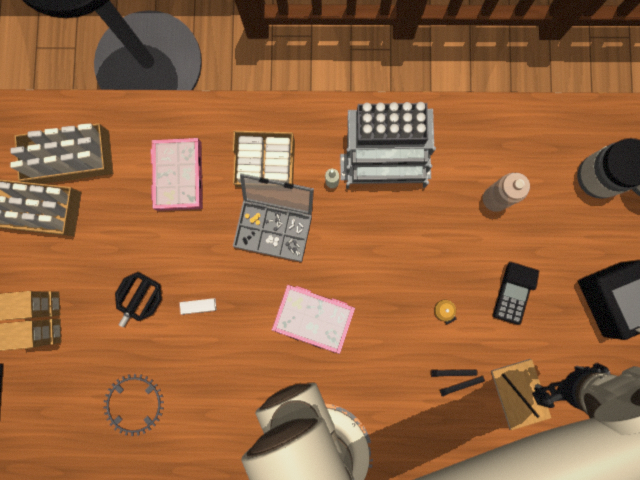

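View pics/scene0.png

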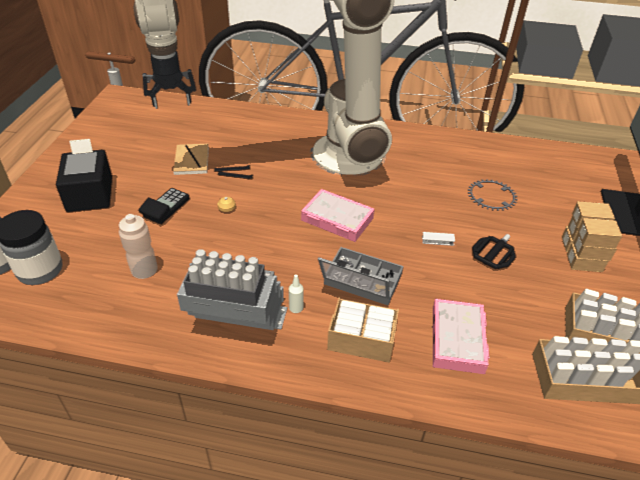

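The three case-shaped things in the top view are pink (314,318), pink (176,173) and grey, open (274,232). Only the grey one fits: it is open and in front of the bar carton. The enlarged crop should confirm that.

```bash
python3 - <<'E'
import cv2
im=cv2.imread("pics/top0.png")[95:270,225:445]
cv2.imwrite("pics/crop1.png",cv2.resize(im,None,fx=3.6,fy=3.4,interpolation=cv2.INTER_CUBIC))
E
```

```text
(no output)
```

View pics/crop1.png

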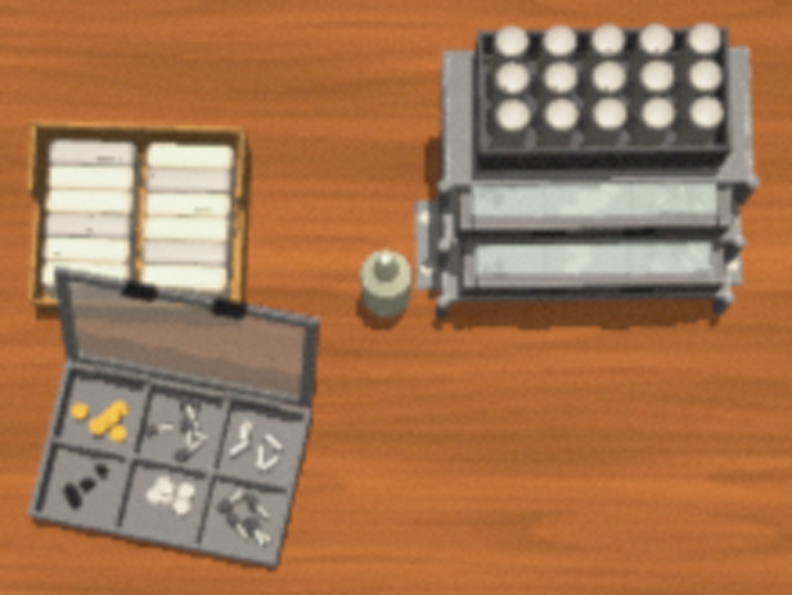

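```bash
python3 - <<'E'
from h import *
def P(u,v,z): return ray("top",[225+u/3.6,95+v/3.4],z)
q=dict(fl=(32,517),fr=(277,567),bl=(72,360),br=(312,408)); W={k:P(*v,.032) for k,v in q.items()}
for k,v in W.items(): print(k,v.round(3))
print(sum(W.values())/4)
for a,b in [("fr","fl"),("br","bl")]:
    d=W[a]-W[b];print(np.linalg.norm(d),np.degrees(np.arctan2(d[0],-d[1])))
for a,b in [("fl","bl"),("fr","br")]:
    d=W[b]-W[a];print(np.linalg.norm(d),np.degrees(np.arctan2(d[1],d[0])))
for n,p,z in [("roofL",(452,298),.05),("roofR",(718,292),.05),("tipL",(441,318),0.0),("tipR",(718,318),0.),("flgL",(416,202),.003),("flgL2",(416,290),.003),("flgR2",(742,285),.003),
  ("topL",(445,50),.156),("topR",(748,46),.156),("trayL",(480,165),.16),("trayR",(725,165),.16)]: print(n,P(*p,z).round(3))
print(get_calibration("wrist")["fx"])
E
```

```text
fl [0.521 0.228 0.032]
fr [0.486 0.053 0.032]
bl [0.641 0.202 0.032]
br [0.606 0.03  0.032]
[0.56354883 0.12814816 0.032     ]
0.17819529026335926 -11.613492515567057
0.17583157065734828 -11.539761596740465
0.1223078432925324 -11.966636471910169
0.12254236553464258 -10.860690409708832
roofL [ 0.687 -0.069  0.05 ]
roofR [ 0.693 -0.256  0.05 ]
tipL [ 0.682 -0.062  0.   ]
tipR [ 0.684 -0.264  0.   ]
flgL [ 0.773 -0.043  0.003]
flgL2 [ 0.703 -0.044  0.003]
flgR2 [ 0.709 -0.282  0.003]
topL [ 0.841 -0.06   0.156]
topR [ 0.846 -0.26   0.156]
trayL [ 0.758 -0.084  0.16 ]
trayR [ 0.759 -0.244  0.16 ]
394.40561292382756
```

```bash
cat >> h.py <<'E'
from scipy.spatial.transform import Rotation as Ro
def to(pos,rpy,cur=None):
    """normalised shift and turn from current (or given) pose to the target"""
    o=sensors.get_obs(); p,r=cur or (o["ee_pos"],o["tcp_rot"])
    R0=Ro.from_euler("xyz",r,degrees=True); R1=Ro.from_euler("xyz",rpy,degrees=True)
    s=R0.inv().apply(np.array(pos)-p)/.3; t=(R0.inv()*R1).as_rotvec()
    print(s.round(3).tolist(),(t/np.pi).round(3).tolist(),"rows",np.ceil(max(np.linalg.norm(s)*6,np.degrees(np.linalg.norm(t))/8.59)))
E
python3 - <<'E'
from h import *
print(sensors.get_obs())
R=Ro.from_euler("xyz",sensors.get_obs()["tcp_rot"],degrees=True);print(R.as_matrix().round(2))
for yaw in (-11.5,168.5):
    to([.46,-.2,.27],[180,0,yaw]); to([.70,.10,.25],[180,0,yaw])
E
```

```text
{'time': 1.3, 'q': array([-6.52596546e+01,  4.97780252e+00,  1.00791652e+01,  9.51003068e+01,
       -5.87002434e-04,  9.00000328e+01]), 'qd': array([-0.01377531, -0.00676278,  0.00955037,  0.06189485, -0.04132933,
        0.0074329 ]), 'joint_efforts': array([ 3.35312645e-03, -5.20099354e+01,  4.64863372e+01,  1.88073624e-03,
        5.20794629e-05, -4.90552750e-06]), 'ee_pos': array([ 0.23017393, -0.49951419,  0.2313032 ]), 'tcp_rot': array([ 1.79999413e+02, -1.05590251e-03, -6.52596874e+01]), 'wrist_force': array([0.89470123, 0.43253324, 0.40509178]), 'torque': array([-0.00040584,  0.03513023,  0.02282065]), 'opening': 0.08521416591782888}
[[ 0.42 -0.91 -0.  ]
 [-0.91 -0.42 -0.  ]
 [ 0.    0.   -1.  ]]
[-0.586, -1.114, -0.129] [0.0, -0.0, -0.299] rows 8.0
[-1.16, -2.259, -0.062] [0.0, -0.0, -0.299] rows 16.0
[-0.586, -1.114, -0.129] [-0.0, -0.0, 0.701] rows 15.0
[-1.16, -2.259, -0.062] [-0.0, -0.0, 0.701] rows 16.0
```

Request:
send_rows:
  plan:
    - [[-0.53, -1, -0.13], [0, 0, -0.3], 1]
    - [[-0.53, -1, -0.13], [0, 0, -0.3], 1]
    - [[-0.53, -1, -0.13], [0, 0, -0.3], 1]
    - [[-0.53, -1, -0.13], [0, 0, -0.3], 1]
    - [[-0.53, -1, -0.13], [0, 0, -0.3], 1]
    - [[-0.53, -1, -0.13], [0, 0, -0.3], 1]
    - [[-0.53, -1, -0.13], [0, 0, -0.3], 1]
    - [[-0.53, -1, -0.13], [0, 0, -0.3], 1]
    - [[-0.53, -1, -0.13], [0, 0, -0.3], 1]

```text
time: 2.2
ee_pos: [0.4366, -0.2288, 0.2703]
tcp_rot: [180.0, 0.0, -11.1]
wrist_force: [-0.1, -0.4, 0.1]
opening: 0.0001
```

```bash
python3 - <<'E'
from h import *
print(sensors.get_obs()["ee_pos"],sensors.get_obs()["tcp_rot"])
to([.70,.105,.27],[180,0,-11.5])
E
```

```text
[ 0.43655217 -0.2288404   0.27030159] [ 1.79986941e+02  1.94610825e-03 -1.11425235e+01]
[0.647, -1.262, 0.001] [0.0, 0.0, 0.002] rows 9.0
```

Request:
send_rows:
  plan:
    - [[0.65, -1, 0], [0, 0, 0], 1]
    - [[0.65, -1, 0], [0, 0, 0], 1]
    - [[0.65, -1, 0], [0, 0, 0], 1]
    - [[0.65, -1, 0], [0, 0, 0], 1]
    - [[0.65, -1, 0], [0, 0, 0], 1]
    - [[0.65, -1, 0], [0, 0, 0], 1]
    - [[0.65, -1, 0], [0, 0, 0], 1]
    - [[0.65, -1, 0], [0, 0, 0], 1]

```text
time: 3.0
ee_pos: [0.6884, 0.0287, 0.2662]
tcp_rot: [180.0, 0.2, -11.2]
wrist_force: [0.5, -0.4, -0.9]
opening: 0.0002
```

```bash
python3 - <<'E'
from h import *
o=sensors.get_obs();print(o["ee_pos"],o["tcp_rot"],o["q"])
to([.705,.105,.27],[180,0,-11.5]);to([.705,.105,.12],[180,0,-11.5])
cv2.imwrite("pics/w1.png",camera("wrist"))
print(recognise("lid_edge","wrist"),place_of("lid_edge","wrist"))
for r in place_of("lid_edge","wrist"): print(ray("wrist",r["point"],.149))
E
```

```text
[0.68840448 0.02867744 0.26624052] [179.97632624   0.235307   -11.19436904] [2.37212652e+00 2.80407117e+01 4.25295097e+01 1.04723093e+02
 3.21834520e-02 1.03566381e+02]
[0.005, -0.26, -0.013] [0.0, 0.001, 0.002] rows 2.0
[0.007, -0.261, 0.487] [0.0, 0.001, 0.002] rows 4.0
[{'point': [25.0, 279.5], 'p': 0.87}, {'point': [243.9, 112.2], 'p': 0.85}] [{'point': [265.2, 122.3], 'p': 0.92}]
[0.67218881 0.10679474 0.149     ]
```

View pics/w1.png

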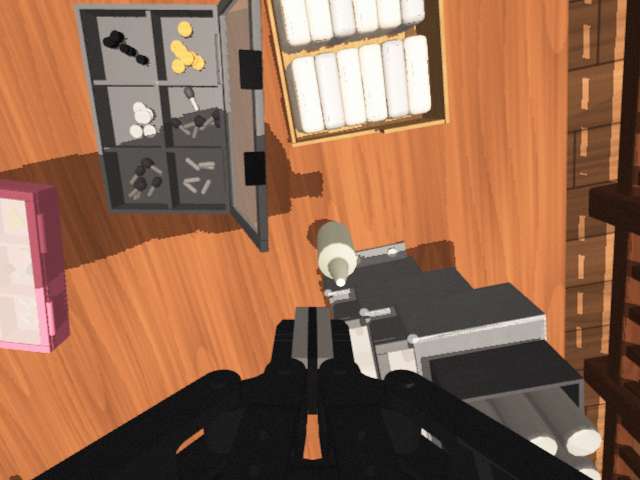

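Request:
send_rows:
  plan:
    - [[0.03, -0.21, 0], [0, 0, 0], 1]
    - [[0.03, -0.21, 0], [0, 0, 0], 1]
    - [[0.03, -0.21, 0], [0, 0, 0], 1]
    - [[0.03, -0.21, 0.25], [0, 0, 0], 1]
    - [[0.03, -0.21, 0.48], [0, 0, 0], 1]
    - [[0.03, -0.21, 0.48], [0, 0, 0], 1]
    - [[0.03, -0.21, 0.48], [0, 0, 0], 1]
    - [[0.03, -0.21, 0.48], [0, 0, 0], 1]

```text
time: 4.0
ee_pos: [0.7066, 0.0848, 0.1284]
tcp_rot: [180.0, -0.0, -11.4]
wrist_force: [-0.2, 0.6, 0.5]
opening: -0.0005
```

Request:
send_rows:
  plan:
    - [[-0.05, 0, 0], [0, 0, 0], 1]
    - [[-0.1, 0, 0], [0, 0, 0], 1]
    - [[-0.15, 0, 0], [0, 0, 0], 1]
    - [[-0.2, 0, 0], [0, 0, 0], 1]
    - [[-0.25, 0, 0], [0, 0, 0], 1]
    - [[-0.3, 0, 0], [0, 0, 0], 1]
    - [[-0.34, 0, 0], [0, 0, 0], 1]
    - [[-0.34, 0, 0], [0, 0, 0], 1]
    - [[-0.34, 0, -0.3], [0, 0, 0], 1]
    - [[-0.34, 0, -0.5], [0, 0, 0], 1]

```text
time: 5.0
ee_pos: [0.6071, 0.1059, 0.2294]
tcp_rot: [-180.0, -0.1, -11.3]
wrist_force: [1.4, 0.4, 1.7]
opening: -0.0
```

Request:
send_rows:
  plan:
    - [[0, -0.5, 0], [0, 0, 0], -1]
    - [[0, -0.6, 0], [0, 0, 0], -1]
    - [[0, -0.6, 0], [0, 0, 0], -1]
    - [[0, -0.6, 0], [0, 0, 0], -1]
    - [[0, -0.6, 0], [0, 0, 0], -1]

```text
time: 5.5
ee_pos: [0.6432, 0.2868, 0.2276]
tcp_rot: [-179.9, -0.1, -11.1]
wrist_force: [0.4, -0.3, 0.1]
opening: 0.0722
```

```bash
python3 - <<'E'
from h import *
o=sensors.get_obs();print(o["ee_pos"],o["tcp_rot"])
im=camera("top");cv2.imwrite("pics/t2.png",im)
for l,z in [("case",0),("case_latch",.019),("lid_edge",.038)]:
  for r in place_of(l,"top"): print(l,r["p"],r["point"],ray("top",r["point"],z).round(3))
w=camera("wrist")
a=cv2.resize(im[90:290,215:395],None,fx=2.4,fy=2.4); a=cv2.resize(a,(432,480))
cv2.imwrite("pics/c2.png",cv2.resize(np.hstack([a,cv2.resize(w,(368,276)) if 0 else np.vstack([cv2.resize(w,(368,276)),np.zeros((204,368,3),np.uint8)])]),None,fx=1,fy=1))
E
```

```text
[0.64321486 0.28681308 0.22757869] [-1.79876255e+02 -1.24099705e-01 -1.10695505e+01]
case 0.96 [274.0, 232.6] [0.563 0.129 0.   ]
case 0.76 [313.8, 315.2] [0.35  0.022 0.   ]
case 0.69 [178.2, 174.2] [0.717 0.387 0.   ]
case_latch 0.96 [304.4, 343.1] [0.28  0.044 0.019]
case_latch 0.95 [267.9, 257.0] [0.498 0.142 0.019]
case_latch 0.89 [198.9, 173.9] [0.714 0.327 0.019]
lid_edge 0.98 [265.3, 255.1] [0.501 0.146 0.038]
lid_edge 0.68 [197.6, 171.7] [0.715 0.326 0.038]
lid_edge 0.65 [304.9, 343.7] [0.281 0.042 0.038]
```

View pics/c2.png

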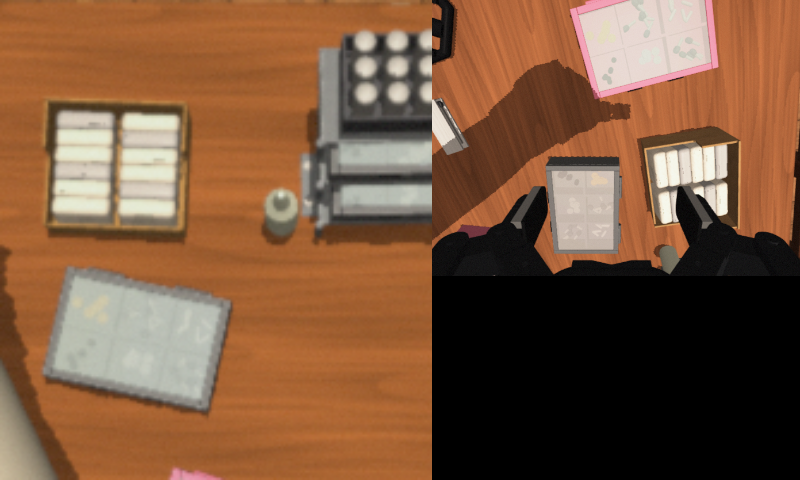

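```bash
python3 - <<'E'
from h import *
y=np.radians(-11.5);e=np.array([np.cos(y),np.sin(y)]);n=np.array([-np.sin(y),np.cos(y)])
t=np.array([.563,.128])-.004*e+.128*n;print(t)
to([*t,.22],[180,0,-11.5]);to([*t,.004],[180,0,-11.5])
E
```

```text
[0.5845994  0.25422783]
[-0.172, 0.128, 0.026] [-0.0, -0.001, 0.001] rows 2.0
[-0.173, 0.129, 0.746] [-0.0, -0.001, 0.001] rows 5.0
```

Request:
send_rows:
  plan:
    - [[-0.17, 0.13, 0], [0, 0, 0], -1]
    - [[-0.17, 0.13, 0], [0, 0, 0], -1]
    - [[-0.17, 0.13, 0.15], [0, 0, 0], -1]
    - [[-0.17, 0.13, 0.3], [0, 0, 0], -1]
    - [[-0.17, 0.13, 0.45], [0, 0, 0], -1]
    - [[-0.17, 0.13, 0.6], [0, 0, 0], -1]
    - [[-0.17, 0.13, 0.7], [0, 0, 0], -1]
    - [[-0.17, 0.13, 0.74], [0, 0, 0], -1]
    - [[-0.17, 0.13, 0.74], [0, 0, 0], -1]

```text
time: 6.65
ee_pos: [0.5841, 0.2536, 0.0037]
tcp_rot: [179.9, 0.1, -11.3]
wrist_force: [-1.0, 0.8, 0.5]
opening: 0.0854
```

```bash
python3 - <<'E'
from h import *
o=sensors.get_obs();print(o["ee_pos"],o["tcp_rot"],o["opening"])
# path: case centre moves from A to B, yaw -11.5 -> 1.2; tool = c + d*n -.004e
A=np.array([.563,.128]);B=np.array([.565,-.1655])
for s in np.linspace(0,1,6):
    yw=-11.5+12.7*s; y=np.radians(yw);e=np.array([np.cos(y),np.sin(y)]);n=np.array([-np.sin(y),np.cos(y)])
    t=A+(B-A)*s-.004*e+.101*n; print(s,t); to([*t,.004],[180,0,yw])
E
```

```text
[0.5840521  0.25363107 0.00365082] [ 1.79939379e+02  8.03708700e-02 -1.13263122e+01] 0.08541134967087997
0.0 [0.57921646 0.22776987]
[0.001, 0.088, -0.001] [0.0, 0.0, 0.001] rows 1.0
0.2 [0.57517904 0.16969051]
[0.026, 0.28, -0.001] [0.0, 0.0, -0.013] rows 2.0
0.4 [0.57111848 0.11141389]
[0.051, 0.473, -0.001] [0.0, 0.0, -0.027] rows 3.0
0.6000000000000001 [0.56704354 0.05293917]
[0.076, 0.667, -0.001] [0.0, 0.0, -0.041] rows 5.0
0.8 [ 0.56296301 -0.00573408]
[0.101, 0.862, -0.0] [0.0, 0.0, -0.055] rows 6.0
1.0 [ 0.55888569 -0.06460592]
[0.126, 1.057, -0.0] [0.0, 0.0, -0.07] rows 7.0
```

Request:
send_rows:
  plan:
    - [[0, 0.04, 0], [0, 0, 0], -1]
    - [[0, 0.08, 0], [0, 0, 0], -1]
    - [[0.006, 0.12, 0], [0, 0, -0.002], -1]
    - [[0.012, 0.17, 0], [0, 0, -0.005], -1]
    - [[0.018, 0.22, 0], [0, 0, -0.009], -1]
    - [[0.024, 0.27, 0], [0, 0, -0.012], -1]
    - [[0.031, 0.32, 0], [0, 0, -0.016], -1]
    - [[0.038, 0.37, 0], [0, 0, -0.02], -1]
    - [[0.045, 0.42, 0], [0, 0, -0.023], -1]
    - [[0.051, 0.47, 0], [0, 0, -0.027], -1]

```text
time: 7.65
ee_pos: [0.573, 0.1133, 0.0067]
tcp_rot: [-179.8, -0.2, -6.4]
wrist_force: [0.3, 6.3, 5.3]
opening: 0.0856
```

```bash
cat > look.py <<'E'
from h import *
import sys
o=sensors.get_obs();print(o["ee_pos"],o["tcp_rot"],o["wrist_force"])
for n in ["top","scene"]:
  im=camera(n);cv2.imwrite(f"pics/{n}_{sys.argv[1]}.png",im)
  for l,z in [("case",0),("case_latch",.019),("lid_edge",.038)]:
    for r in place_of(l,n): print(n,l,r["p"],np.round(r["point"]),ray(n,r["point"],z).round(3))
E
python3 look.py 3; python3 - <<'E'
import cv2
im=cv2.imread("pics/top_3.png")[150:300,230:430]
cv2.imwrite("pics/c3.png",cv2.resize(im,None,fx=4,fy=4,interpolation=cv2.INTER_CUBIC))
E
```

```text
[0.5730428  0.11329071 0.00665533] [-179.82395548   -0.18926568   -6.3500784 ] [0.32788852 6.25361818 5.28039768]
top case 0.92 [181. 176.] [0.712 0.379 0.   ]
top case 0.74 [323. 234.] [0.562 0.    0.   ]
top case 0.71 [317. 317.] [0.345 0.013 0.   ]
top case_latch 0.91 [305. 340.] [0.289 0.043 0.019]
top case_latch 0.7 [200. 174.] [0.714 0.325 0.019]
top case_latch 0.35 [384. 189.] [ 0.679 -0.157  0.019]
top lid_edge 0.93 [316. 255.] [0.502 0.016 0.038]
top lid_edge 0.89 [200. 171.] [0.717 0.321 0.038]
top lid_edge 0.86 [302. 343.] [0.283 0.049 0.038]
scene case 0.85 [317. 272.] [0.567 0.007 0.   ]
scene case 0.65 [458. 338.] [0.708 0.387 0.   ]
scene case 0.64 [332. 220.] [0.349 0.01  0.   ]
scene case_latch 0.68 [348. 201.] [0.273 0.045 0.019]
scene case_latch 0.68 [432. 331.] [0.717 0.322 0.019]
scene case_latch 0.61 [324. 252.] [0.507 0.014 0.019]
scene lid_edge 0.93 [437. 330.] [0.725 0.33  0.038]
scene lid_edge 0.73 [347. 198.] [0.285 0.041 0.038]
scene lid_edge 0.65 [328. 248.] [0.508 0.026 0.038]
scene lid_edge 0.52 [165. 208.] [ 0.449 -0.469  0.038]
```

View pics/c3.png

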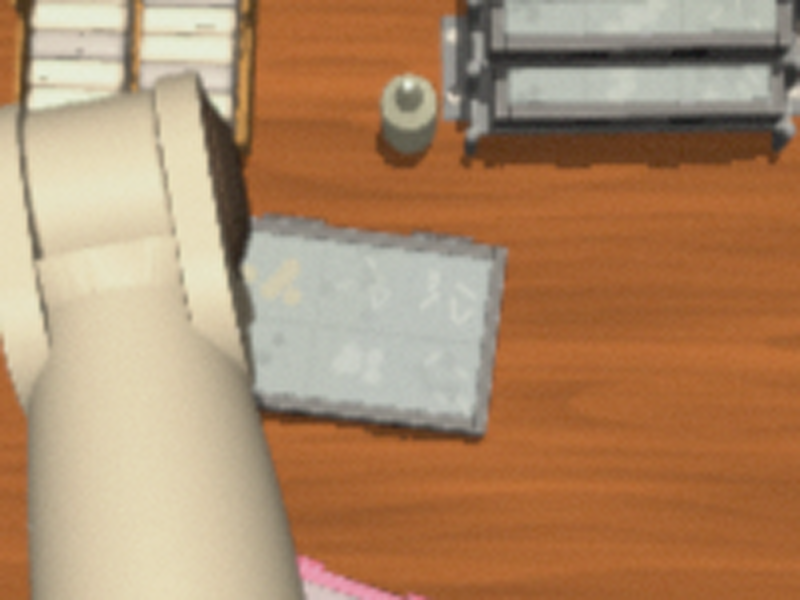

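```bash
python3 - <<'E'
from h import *
a=ray("top",[230+505/4,150+250/4],.038);b=ray("top",[230+483/4,150+436/4],.038);print(a,b,np.linalg.norm(a-b))
d=(a-b)[:2];yaw=np.arctan2(d[1],d[0]);n=np.array([-np.sin(yaw),np.cos(yaw)]);c=(a+b)[:2]/2+.09*n
print(np.degrees(yaw),c); T=np.array([.573,.1133]);y=np.radians(-6.35);m=np.array([-np.sin(y),np.cos(y)]);print((T-c)@m,(T-c)@np.array([m[1],-m[0]]))
A=np.array([.562,.004]);B=np.array([.565,-.1655])
D=np.linalg.norm((T-c)@m)
for s in (.25,.5,.75,1):
    yw=-6.3+7.5*s; y=np.radians(yw);e=np.array([np.cos(y),np.sin(y)]);n=np.array([-np.sin(y),np.cos(y)])
    t=c+(B-c)*s+((T-c)@np.array([m[1],-m[0]]))*e+D*n; print(s,t); to([*t,.004],[180,0,yw])
E
```

```text
[ 0.61253443 -0.08413289  0.038     ] [ 0.4934858 -0.0709011  0.038    ] 0.11978170067993447
-6.342174810022641 [0.56295205 0.0119322 ]
0.10185721246559917 -0.0012251411421267179
0.25 [0.57010124 0.06922227]
[0.01, 0.148, 0.001] [0.0, 0.0, -0.011] rows 1.0
0.5 [0.56728385 0.02502696]
[0.018, 0.296, 0.001] [0.0, 0.0, -0.021] rows 2.0
0.75 [ 0.56446291 -0.01927737]
[0.025, 0.444, 0.001] [0.0, 0.0, -0.032] rows 3.0
1 [ 0.56164199 -0.06369078]
[0.032, 0.592, 0.001] [0.0, 0.0, -0.042] rows 4.0
```

Request:
send_rows:
  plan:
    - [[0.003, 0.05, 0], [0, 0, -0.004], -1]
    - [[0.007, 0.1, 0], [0, 0, -0.007], -1]
    - [[0.01, 0.15, 0], [0, 0, -0.011], -1]
    - [[0.014, 0.22, 0], [0, 0, -0.016], -1]
    - [[0.018, 0.3, 0], [0, 0, -0.021], -1]
    - [[0.022, 0.38, 0], [0, 0, -0.027], -1]
    - [[0.025, 0.45, 0], [0, 0, -0.032], -1]
    - [[0.029, 0.52, 0], [0, 0, -0.037], -1]
    - [[0.032, 0.57, 0], [0, 0, -0.041], -1]
    - [[0.032, 0.592, 0], [0, 0, -0.042], -1]

```text
time: 9.05
ee_pos: [0.5618, -0.0644, 0.0042]
tcp_rot: [-180.0, 0.0, 1.2]
wrist_force: [0.7, 4.4, 0.2]
opening: 0.0855
```

Request:
send_rows:
  plan:
    - [[0, 0, 0], [0, 0, 0], -1]
    - [[0, 0, 0], [0, 0, 0], -1]

```text
time: 9.25
ee_pos: [0.5618, -0.0637, 0.0042]
tcp_rot: [180.0, 0.0, 1.1]
wrist_force: [0.2, -0.3, -0.1]
opening: 0.0855
```

```bash
python3 look.py 4; python3 - <<'E'
import cv2
im=cv2.imread("pics/top_4.png")[110:290,290:450]
cv2.imwrite("pics/c4.png",cv2.resize(im,None,fx=5,fy=3.33,interpolation=cv2.INTER_CUBIC))
E
```

```text
[ 0.56175618 -0.06369983  0.004165  ] [1.79984320e+02 1.35868454e-02 1.14964926e+00] [ 0.20269695 -0.25144672 -0.10927164]
top case 0.83 [389. 233.] [ 0.566 -0.172  0.   ]
top case 0.76 [316. 316.] [0.348 0.016 0.   ]
top case 0.71 [178. 174.] [0.717 0.387 0.   ]
top case 0.66 [516. 298.] [ 0.401 -0.497  0.   ]
top case_latch 0.86 [388. 252.] [ 0.513 -0.166  0.019]
top case_latch 0.73 [306. 339.] [0.291 0.04  0.019]
top case_latch 0.65 [200. 172.] [0.718 0.326 0.019]
top lid_edge 0.87 [306. 342.] [0.285 0.041 0.038]
top lid_edge 0.84 [198. 173.] [0.712 0.324 0.038]
top lid_edge 0.55 [389. 254.] [ 0.506 -0.169  0.038]
scene case 0.9 [338. 222.] [0.354 0.026 0.   ]
scene case 0.77 [254. 265.] [ 0.578 -0.166  0.   ]
scene case 0.72 [461. 342.] [0.719 0.394 0.   ]
scene case 0.46 [294. 306.] [ 0.697 -0.027  0.   ]
scene case_latch 0.9 [350. 202.] [0.28  0.05  0.019]
scene case_latch 0.81 [435. 331.] [0.713 0.329 0.019]
scene case_latch 0.8 [261. 242.] [ 0.506 -0.165  0.019]
scene case_latch 0.69 [162. 210.] [ 0.441 -0.486  0.019]
scene lid_edge 0.79 [262. 236.] [ 0.501 -0.164  0.038]
scene lid_edge 0.73 [347. 196.] [0.274 0.04  0.038]
scene lid_edge 0.7 [436. 332.] [0.731 0.328 0.038]
```

View pics/c4.png

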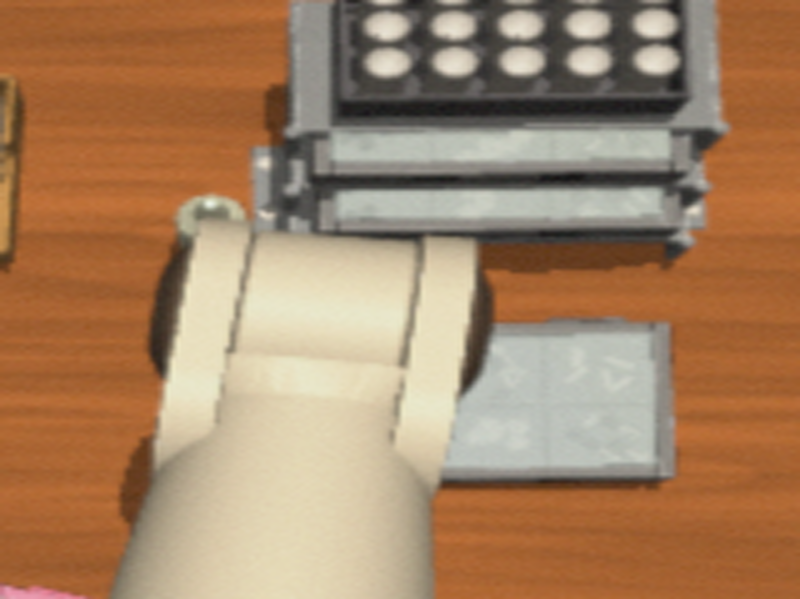

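Request:
send_rows:
  plan:
    - [[0, -0.08, 0], [0, 0, 0], -1]
    - [[0, -0.1, -0.1], [0, 0, 0], -1]
    - [[0, -0.1, -0.25], [0, 0, 0], -1]
    - [[0, -0.1, -0.4], [0, 0, 0], -1]
    - [[-0.15, -0.1, -0.55], [0, 0, 0], -1]
    - [[-0.3, -0.1, -0.6], [0, 0, 0], -1]
    - [[-0.4, 0, -0.6], [0, 0, 0], -1]
    - [[-0.4, 0.2, -0.6], [0, 0, 0], -1]
    - [[-0.4, 0.33, -0.6], [0, 0, 0], -1]
    - [[-0.4, 0.33, -0.6], [0, 0, 0], -1]

```text
time: 10.65
ee_pos: [0.4432, -0.1698, 0.1844]
tcp_rot: [179.9, -0.0, 0.9]
wrist_force: [-1.2, 1.3, 0.0]
opening: 0.0855
```

```bash
python3 - <<'E'
from h import *
o=sensors.get_obs();print(o["ee_pos"],o["tcp_rot"])
im=camera("top");cv2.imwrite("pics/t5.png",im)
for r in place_of("case","top")[:3]: print(r)
cv2.imwrite("pics/c5.png",cv2.resize(im[110:290,310:470],None,fx=5,fy=3.33,interpolation=cv2.INTER_CUBIC))
to([.44,-.165,.2],[160,0,91.2])
E
```

```text
[ 0.44321844 -0.16980719  0.18441175] [ 1.79915643e+02 -4.12056731e-02  8.67703958e-01]
{'point': [314.7, 318.8], 'p': 0.8}
{'point': [178.6, 174.3], 'p': 0.76}
{'point': [389.8, 232.1], 'p': 0.75}
[-0.011, -0.005, -0.053] [-0.087, 0.087, -0.496] rows 11.0
```

View pics/c5.png

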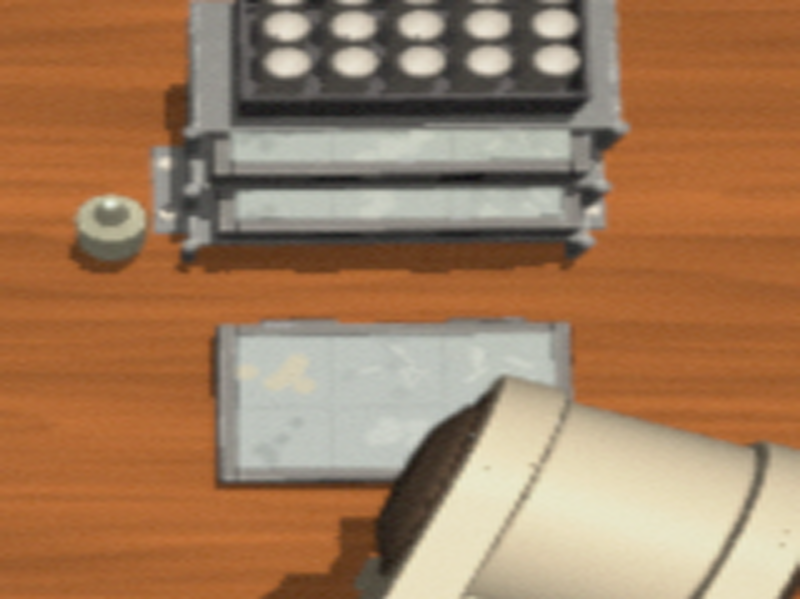

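```bash
python3 - <<'E'
from h import *
def P(u,v,z): return ray("top",[310+u/5,110+v/3.333],z).round(4)
for n,u1,v1,u2,v2,z in [("caseback",218,325,571,323,.038),("tips0",187,258,574,258,0),("tips48",190,250,590,245,.05),("stored1",220,230,582,228,.09),("stored2",215,178,590,175,.145),("flange",153,148,605,148,.003),("top",190,130,625,130,.156),("flbot",155,232,603,228,.003),("tray",237,112,588,110,.16)]:
    a,b=P(u1,v1,z),P(u2,v2,z);d=a-b;print(n,a,b,((a+b)/2),"w",np.linalg.norm(d).round(4),"yaw",np.degrees(np.arctan2(-d[0],d[1])).round(2))
print(P(218,482,.038))
E
```

```text
caseback [ 0.6254 -0.0773  0.038 ] [ 0.6285 -0.2573  0.038 ] [ 0.62695 -0.1673   0.038  ] w 0.18 yaw 0.99
tips0 [ 0.685  -0.0619  0.    ] [ 0.6867 -0.2654  0.    ] [ 0.68585 -0.16365  0.     ] w 0.2035 yaw 0.48
tips48 [ 0.6812 -0.0623  0.05  ] [ 0.6867 -0.2654  0.05  ] [ 0.68395 -0.16385  0.05   ] w 0.2032 yaw 1.55
stored1 [ 0.6881 -0.0761  0.09  ] [ 0.6911 -0.2548  0.09  ] [ 0.6896  -0.16545  0.09   ] w 0.1787 yaw 0.96
stored2 [ 0.7139 -0.0717  0.145 ] [ 0.7175 -0.2496  0.145 ] [ 0.7157  -0.16065  0.145  ] w 0.1779 yaw 1.16
flange [ 0.7728 -0.0432  0.003 ] [ 0.7746 -0.2818  0.003 ] [ 0.7737 -0.1625  0.003 ] w 0.2386 yaw 0.43
top [ 0.7458 -0.0593  0.156 ] [ 0.7474 -0.2645  0.156 ] [ 0.7466 -0.1619  0.156 ] w 0.2052 yaw 0.45
flbot [ 0.7051 -0.0448  0.003 ] [ 0.7102 -0.2803  0.003 ] [ 0.70765 -0.16255  0.003  ] w 0.2356 yaw 1.24
tray [ 0.7579 -0.0813  0.16  ] [ 0.7606 -0.2465  0.16  ] [ 0.75925 -0.1639   0.16   ] w 0.1652 yaw 0.94
[ 0.5047 -0.078   0.038 ]
```

Request:
send_rows:
  plan:
    - [[-0.04, 0, -0.05], [-0.087, 0.087, -0.496], -1]
    - [[-0.04, 0, -0.05], [-0.087, 0.087, -0.496], -1]
    - [[-0.04, 0, -0.05], [-0.087, 0.087, -0.496], -1]
    - [[-0.04, 0, -0.05], [-0.087, 0.087, -0.496], -1]
    - [[-0.04, 0, -0.05], [-0.087, 0.087, -0.496], -1]
    - [[-0.04, 0, -0.05], [-0.087, 0.087, -0.496], -1]
    - [[-0.04, 0, -0.05], [-0.087, 0.087, -0.496], -1]
    - [[-0.04, 0, -0.05], [-0.087, 0.087, -0.496], -1]
    - [[-0.04, 0, -0.05], [-0.087, 0.087, -0.496], -1]
    - [[-0.04, 0, -0.05], [-0.087, 0.087, -0.496], -1]

```text
time: 11.75
ee_pos: [0.432, -0.1641, 0.1994]
tcp_rot: [161.0, -0.9, 86.0]
wrist_force: [0.2, -0.1, -0.9]
opening: 0.085
```

```bash
python3 - <<'E'
from h import *
o=sensors.get_obs();print(o["ee_pos"],o["tcp_rot"],o["q"])
to([.45,-.168,.2],[160,0,91.0]);to([.45,-.168,.004],[160,0,91.0]);
E
```

```text
[ 0.43195251 -0.16414059  0.19940281] [161.04147372  -0.88287426  86.03121204] [-25.50546447 -25.79824362 -22.22574438  76.14461614   7.63251719
 -20.21772744]
[-0.009, 0.058, 0.018] [-0.006, 0.005, -0.028] rows 1.0
[-0.019, -0.154, 0.636] [-0.006, 0.005, -0.028] rows 4.0
```

Request:
send_rows:
  plan:
    - [[-0.01, 0.06, 0.02], [-0.006, 0.005, -0.028], -1]
    - [[-0.01, 0, 0.17], [-0.006, 0.005, -0.028], -1]
    - [[-0.015, -0.05, 0.33], [-0.006, 0.005, -0.028], -1]
    - [[-0.017, -0.1, 0.48], [-0.006, 0.005, -0.028], -1]
    - [[-0.019, -0.14, 0.6], [-0.006, 0.005, -0.028], -1]
    - [[-0.019, -0.154, 0.636], [-0.006, 0.005, -0.028], -1]
    - [[-0.019, -0.154, 0.636], [-0.006, 0.005, -0.028], -1]

```text
time: 12.45
ee_pos: [0.4488, -0.1683, 0.0026]
tcp_rot: [160.1, -0.2, 90.7]
wrist_force: [0.0, 0.4, 0.2]
opening: 0.0852
```

```bash
python3 - <<'E'
from h import *
o=sensors.get_obs();print(o["ee_pos"],o["tcp_rot"],o["wrist_force"],o["joint_efforts"])
for x,y in [(.49,-.1675),(.50,-.1675),(.60,-.164),(.645,-.1625),(.656,-.1625)]:
  to([x,y,.004],[160,0,91.0])
E
```

```text
[ 0.44882264 -0.168257    0.00258367] [160.14079249  -0.19084     90.69061536] [0.01883523 0.44623408 0.19387554] [ 6.04805304e-02 -2.39400244e+01  4.59969771e+01 -3.94907311e+00
  4.51264679e-01  9.46556625e-03]
[0.001, 0.131, 0.042] [-0.001, -0.0, -0.002] rows 1.0
[0.0, 0.162, 0.054] [-0.001, -0.0, -0.002] rows 2.0
[0.008, 0.476, 0.167] [-0.001, -0.0, -0.002] rows 4.0
[0.011, 0.617, 0.218] [-0.001, -0.0, -0.002] rows 4.0
[0.011, 0.651, 0.23] [-0.001, -0.0, -0.002] rows 5.0
```

Request:
send_rows:
  plan:
    - [[0, 0.08, 0.026], [0, 0, 0], -1]
    - [[0, 0.13, 0.043], [0, 0, 0], -1]
    - [[0, 0.162, 0.055], [0, 0, 0], -1]
    - [[0.001, 0.2, 0.068], [0, 0, 0], -1]
    - [[0.002, 0.25, 0.086], [0, 0, 0], -1]
    - [[0.004, 0.3, 0.104], [0, 0, 0], -1]
    - [[0.005, 0.35, 0.122], [0, 0, 0], -1]
    - [[0.006, 0.4, 0.14], [0, 0, 0], -1]
    - [[0.007, 0.44, 0.154], [0, 0, 0], -1]
    - [[0.008, 0.475, 0.167], [0, 0, 0], -1]

```text
time: 13.45
ee_pos: [0.6014, -0.1657, 0.0069]
tcp_rot: [160.0, -0.1, 90.6]
wrist_force: [-9.7, -0.3, 7.2]
opening: 0.0852
```

```bash
python3 - <<'E'
from h import *
o=sensors.get_obs();print(o["ee_pos"],o["tcp_rot"],o["wrist_force"])
for x,y in [(.635,-.1628),(.65,-.1625),(.656,-.1625),(.66,-.1625)]:
  to([x,y,.004],[160,0,91.0])
E
```

```text
[ 0.60135758 -0.16573852  0.0069021 ] [ 1.59985253e+02 -7.28462744e-02  9.05978915e+01] [-9.73424328 -0.29448636  7.19742182]
[0.009, 0.102, 0.048] [0.0, 0.0, -0.002] rows 1.0
[0.009, 0.149, 0.065] [0.0, 0.0, -0.002] rows 1.0
[0.009, 0.168, 0.071] [0.0, 0.0, -0.002] rows 2.0
[0.009, 0.18, 0.076] [0.0, 0.0, -0.002] rows 2.0
```

Request:
send_rows:
  plan:
    - [[0.001, 0.03, 0.011], [0, 0, 0], -1]
    - [[0.002, 0.06, 0.021], [0, 0, 0], -1]
    - [[0.003, 0.09, 0.032], [0, 0, 0], -1]
    - [[0.004, 0.11, 0.039], [0, 0, 0], -1]
    - [[0.005, 0.125, 0.044], [0, 0, 0], -1]
    - [[0.005, 0.135, 0.048], [0, 0, 0], -1]

```text
time: 14.05
ee_pos: [0.6439, -0.1637, 0.0068]
tcp_rot: [160.0, -0.1, 90.6]
wrist_force: [-8.5, -0.7, 6.8]
opening: 0.0856
```

```bash
python3 look.py 6; python3 - <<'E'
import cv2
im=cv2.imread("pics/top_6.png")[110:270,310:470];im2=cv2.imread("pics/scene_6.png")[170:350,140:340]
im=cv2.resize(im,(400,400),interpolation=2);im2=cv2.resize(im2,(400,400),interpolation=2)
cv2.imwrite("pics/c6.png",cv2.hconcat([im,im2]))
E
```

```text
[ 0.64386072 -0.16369189  0.00683694] [ 1.60000379e+02 -8.79640224e-02  9.06053528e+01] [-8.45504007 -0.70684208  6.80096257]
top case 0.96 [386. 177.] [ 0.713 -0.165  0.   ]
top case 0.68 [317. 316.] [0.347 0.015 0.   ]
top case 0.63 [180. 176.] [0.711 0.382 0.   ]
top case_latch 0.9 [199. 172.] [0.72  0.327 0.019]
top case_latch 0.83 [305. 340.] [0.287 0.042 0.019]
top case_latch 0.6 [384. 201.] [ 0.647 -0.157  0.019]
top lid_edge 0.8 [198. 173.] [0.712 0.324 0.038]
top lid_edge 0.62 [387. 197.] [ 0.653 -0.162  0.038]
top lid_edge 0.57 [306. 343.] [0.281 0.04  0.038]
top lid_edge 0.48 [200. 307.] [0.368 0.308 0.038]
scene case 0.9 [337. 218.] [0.337 0.021 0.   ]
scene case 0.62 [458. 338.] [0.707 0.387 0.   ]
scene case_latch 0.85 [350. 200.] [0.272 0.049 0.019]
scene case_latch 0.8 [432. 332.] [0.718 0.323 0.019]
scene case_latch 0.72 [434. 241.] [0.394 0.309 0.019]
scene lid_edge 0.9 [436. 329.] [0.723 0.327 0.038]
scene lid_edge 0.58 [346. 197.] [0.281 0.039 0.038]
```

View pics/c6.png

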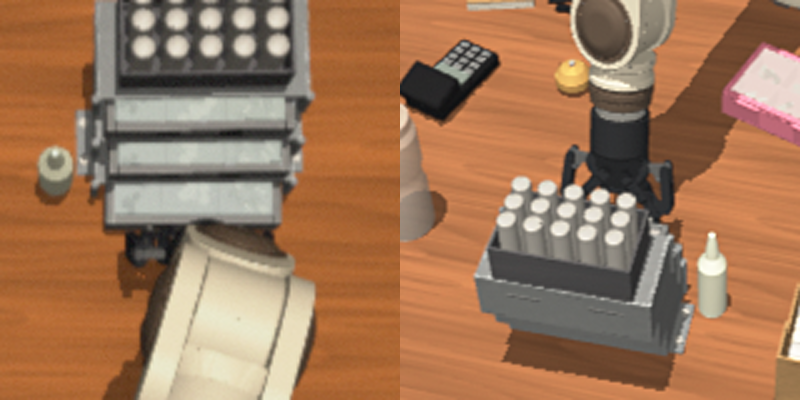

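Request:
send_rows:
  plan:
    - [[0, 0.01, 0.004], [0, 0, 0], -1]
    - [[0, 0.02, 0.007], [0, 0, 0], -1]
    - [[0, 0.03, 0.011], [0, 0, 0], -1]
    - [[0, 0.03, 0.011], [0, 0, 0], -1]

```text
time: 14.85
ee_pos: [0.6531, -0.1636, 0.0057]
tcp_rot: [160.0, -0.1, 90.6]
wrist_force: [-3.9, -1.0, 3.5]
opening: 0.0852
```

Request:
send_rows:
  plan:
    - [[0, 0.01, 0.003], [0, 0, 0], -1]
    - [[0, 0.02, 0.006], [0, 0, 0], -1]
    - [[0, 0.02, 0.006], [0, 0, 0], -1]

```text
time: 15.15
ee_pos: [0.6554, -0.1639, 0.0053]
tcp_rot: [160.5, -0.1, 90.5]
wrist_force: [-36.0, -2.2, 21.5]
opening: 0.0856
```

Force jumped to 36 N with the travel stopped, so the case is against the back wall. Backing off.

Request:
send_rows:
  plan:
    - [[0, -0.04, -0.015], [0, 0, 0], -1]
    - [[0, -0.1, -0.036], [0, 0, 0], -1]
    - [[0, -0.22, -0.08], [0, 0, 0], -1]
    - [[0, -0.33, -0.12], [0, 0, 0], -1]
    - [[0, -0.4, -0.25], [0, 0, 0], -1]
    - [[0, -0.5, -0.4], [0, 0, 0], -1]
    - [[-0.2, -0.55, -0.55], [0, 0, 0], -1]
    - [[-0.4, -0.6, -0.6], [0, 0, 0], -1]
    - [[-0.6, -0.6, -0.6], [0, 0, 0], -1]
    - [[-0.6, -0.6, -0.6], [0, 0, 0], -1]

```text
time: 16.15
ee_pos: [0.4302, -0.3484, 0.1149]
tcp_rot: [159.9, 0.0, 90.6]
wrist_force: [0.9, -0.1, 0.5]
opening: 0.0856
```

```bash
python3 look.py 7; python3 - <<'E'
import cv2
im=cv2.imread("pics/top_7.png")[120:240,310:470]
cv2.imwrite("pics/c7.png",cv2.resize(im,(800,600),interpolation=2))
E
```

```text
[ 0.43017499 -0.3484086   0.11485238] [1.59872662e+02 1.42131497e-02 9.06027368e+01] [ 0.87509991 -0.11279422  0.49045075]
top case 0.97 [177. 174.] [0.716 0.39  0.   ]
top case 0.8 [317. 315.] [0.351 0.013 0.   ]
top case 0.62 [387. 177.] [ 0.715 -0.167  0.   ]
top case_latch 0.97 [386. 195.] [ 0.663 -0.161  0.019]
top case_latch 0.7 [306. 340.] [0.289 0.04  0.019]
top lid_edge 0.94 [388. 195.] [ 0.658 -0.164  0.038]
top lid_edge 0.88 [303. 340.] [0.29  0.047 0.038]
top lid_edge 0.79 [198. 171.] [0.718 0.324 0.038]
scene case 0.75 [459. 339.] [0.71 0.39 0.  ]
scene case 0.66 [335. 219.] [0.343 0.017 0.   ]
scene case_latch 0.89 [431. 329.] [0.711 0.319 0.019]
scene case_latch 0.8 [348. 202.] [0.279 0.044 0.019]
scene lid_edge 0.71 [438. 326.] [0.715 0.331 0.038]
scene lid_edge 0.56 [348. 199.] [0.29  0.045 0.038]
```

View pics/c7.png

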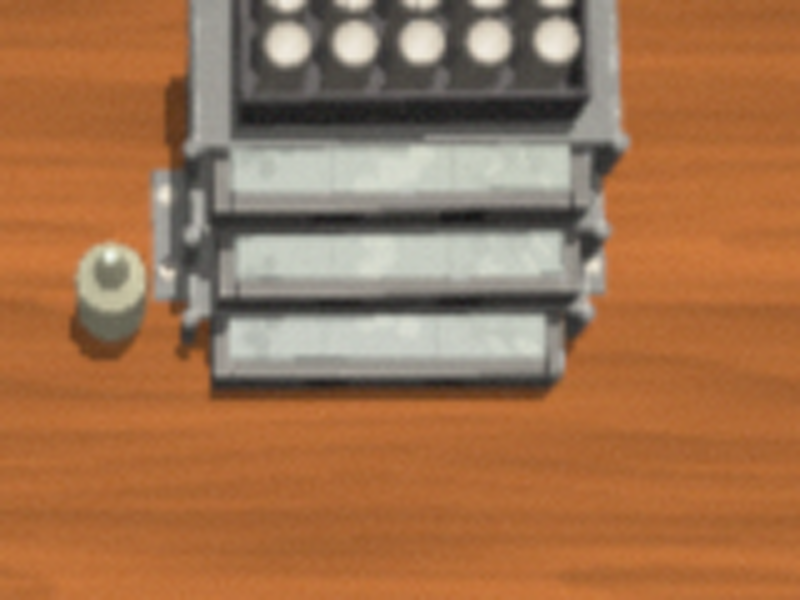

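```bash
python3 - <<'E'
from h import *
def P(u,v): return ray("top",[310+u/5,120+v/5],.038)
a,b=P(212,375),P(553,375);d=a-b;print(a,b,np.degrees(np.arctan2(-d[0],d[1])),np.linalg.norm(d))
a=cv2.imread("pics/top0.png");c=cv2.imread("pics/top_7.png")
print(sensors.get_obs()["wrist_force"]); print(bot.job_done())
E
```

```text
[ 0.65772359 -0.07401849  0.038     ] [ 0.65920613 -0.24832549  0.038     ] 0.48730838689880035 0.17431330424353317
[0.83805884 0.72003745 0.36885008]
the job is handed in; nothing more can be done
None
```

The grey case's lid is shut and the case is in the rack's bottom bay, latches out and against the back wall. I handed the job in at about 16 s of the 64 s; no verdict was reported.

- **Lid:** I tipped it shut from behind with the closed fingers while the case was still in its starting place. The next top picture showed it shut and the case unmoved.
- **Slide and push:** With the gripper open, I pushed the case sideways on its left face, turning it square to the rack. I then pushed it in by the latch side with the tool tilted back, until it stopped and the wrist force rose to 36 N. Then I backed off clear.

Last checks, from the top picture:

| Check | Measured | Target |
|---|---|---|
| Case front, from the mouth | about 27 mm out | 28 mm |
| Case yaw | about 0.5° | rack about 1° |
| Sideways offset in the bay | about 1–3 mm | 12 mm or less |
| Lid | looks flat and shut | shut |
| Wrist force | about 1 N (noise) | no contact |

- **Weak spots:** The hand-read front edge came out 174 mm wide instead of 180, so the yaw and sideways figures are only good to a few millimetres. The scene camera could not see the case inside the rack, so it confirmed nothing there.
- **Other objects:** I did not re-measure them all at the end. The lube bottle is upright with no visible shift, and I felt no unexpected contact.

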